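Put the dry chopping boards away by colour

TASK

The washed chopping boards are dry: move all four from the draining rack to the storage stand, each into the channel of its own colour, upright, pushed fully down to the channel floor and roughly centred along it. Do not let any board fall over, and leave the mug and the pepper mill where they stand.

Things in the scene. Friction and masses are not known exactly. Their poses are not given: they have to be found in the camera images.
- board_red: red chopping board, 210 mm long (x), 12 thick (y), 140 high (z up), standing on a long edge. Origin: middle of the bottom edge. Hand-hole at its +x end, 55 to 83 mm from the middle; the top edge is solid at the middle. All four boards are alike but for colour; each weighs 0.23 to 0.40 kg.
- board_green: green chopping board, 210 mm long (x), 12 thick (y), 140 high (z up), standing on a long edge. Origin: middle of the bottom edge. Hand-hole at its +x end, 55 to 83 mm from the middle; the top edge is solid at the middle. It starts upright in the draining rack, whose fixed tray floor is 12 mm above the worktop.
- board_blue: blue chopping board, 210 mm long (x), 12 thick (y), 140 high (z up), standing on a long edge. Origin: middle of the bottom edge. Hand-hole at its +x end, 55 to 83 mm from the middle; the top edge is solid at the middle. In the draining rack the boards are parallel, 60 mm apart centre to centre, in any colour order, wire hoops 78 mm high close on both sides.
- board_yellow: yellow chopping board, 210 mm long (x), 12 thick (y), 140 high (z up), standing on a long edge. Origin: middle of the bottom edge. Hand-hole at its +x end, 55 to 83 mm from the middle; the top edge is solid at the middle. The draining rack may be on either side of the robot.
- slot_red: red channel of the storage stand, place of the red board: 130 mm long (x, open ends, board lies along it), 70 high. Origin: centre of its underside, z up. Inner floor 6 mm above it; inside 15 mm wide up to 50 mm, then flared to a 44 mm mouth at 70. All four channels are alike but for colour; the lips of each are about 50 mm wide over all.
- slot_green: green channel of the storage stand, place of the green board: 130 mm long (x, open ends, board lies along it), 70 high. Origin: centre of its underside, z up. Inner floor 6 mm above it; inside 15 mm wide up to 50 mm, then flared to a 44 mm mouth at 70. Either end of the board may point either way; it overhangs the channel by 40 mm at each end.
- slot_blue: blue channel of the storage stand, place of the blue board: 130 mm long (x, open ends, board lies along it), 70 high. Origin: centre of its underside, z up. Inner floor 6 mm above it; inside 15 mm wide up to 50 mm, then flared to a 44 mm mouth at 70. The channels are fixed side by side, parallel, 60 mm apart, in any colour order.
- slot_yellow: yellow channel of the storage stand, place of the yellow board: 130 mm long (x, open ends, board lies along it), 70 high. Origin: centre of its underside, z up. Inner floor 6 mm above it; inside 15 mm wide up to 50 mm, then flared to a 44 mm mouth at 70. All channels stand on a bamboo base; their undersides are 14 mm above the worktop.
- mug: white ceramic mug with a handle, a bystander standing loose on the worktop at the far right, 82 mm across, 95 mm high. Origin: centre of its underside
- mill: dark wooden pepper mill, a bystander standing loose on the worktop at the far left, 56 mm across, 154 mm high. Origin: centre of its underside
Mind the look-alikes: they are no part of the job. What is shaped like the board_red but orange or purple is not meant.

How it is judged:
At the end, for the whole second after the job is handed in: Each board stands in the channel of its own colour: its bottom edge on the channel floor (board origin 2 to 11 mm above the channel origin), within 8 mm of the channel's middle plane, within 30 mm of centred lengthwise, parallel to the channel and upright within 0.15 rad, released and at rest (x of board_red in the frame of slot_red between -0.03 and 0.03 m and y of board_red in the frame of slot_red between -0.008 and 0.008 m and z of board_red in the frame of slot_red between 0.002 and 0.011 m and angle between each of board_red, board_green, board_blue, board_yellow's own z axis and vertical below 0.15 rad and angle between the x axis of board_red and the x axis of slot_red, either way round below 0.15 rad and linear speed of each of board_red, board_green, board_blue, board_yellow below 0.02 m/s and x of board_green in the frame of slot_green between -0.03 and 0.03 m and y of board_green in the frame of slot_green between -0.008 and 0.008 m and z of board_green in the frame of slot_green between 0.002 and 0.011 m and angle between the x axis of board_green and the x axis of slot_green, either way round below 0.15 rad and x of board_blue in the frame of slot_blue between -0.03 and 0.03 m and y of board_blue in the frame of slot_blue between -0.008 and 0.008 m and z of board_blue in the frame of slot_blue between 0.002 and 0.011 m and angle between the x axis of board_blue and the x axis of slot_blue, either way round below 0.15 rad and x of board_yellow in the frame of slot_yellow between -0.03 and 0.03 m and y of board_yellow in the frame of slot_yellow between -0.008 and 0.008 m and z of board_yellow in the frame of slot_yellow between 0.002 and 0.011 m and angle between the x axis of board_yellow and the x axis of slot_yellow, either way round below 0.15 rad); the robot touches nothing.
It fails at once if a board falls over (leans more than 0.7 rad) (angle between any of board_red, board_green, board_blue, board_yellow's own z axis and vertical above 0.7 rad).
It fails at once if the mug is shoved more than 30 mm or knocked over (distance of mug from where it was at the start of the episode above 0.03 m or angle between mug's own z axis and vertical above 0.3 rad).
It fails at once if the pepper mill is shoved more than 30 mm or knocked over (distance of mill from where it was at the start of the episode above 0.03 m or angle between mill's own z axis and vertical above 0.3 rad).
It also fails if it takes over 122 s, if anything falls off the work surface, if the arm or the gripper's body presses on something with over 40 N, if the wrist force passes 120 N, or if a joint passes its speed limit or range.

ROBOT

A 6-joint arm with a two-finger parallel gripper is mounted at the origin on the work surface. World frame = base frame: x ahead of the robot, y to its left, z up, the work surface at z = 0. Lengths are in m, angles in rad, forces in N, time in s.
With the tool pointing down it reaches from about 0.3 to 0.775 m from the base axis. Payload 14.6 kg.
Tool frame: the origin (TCP) lies at the very end of the fingers, on their centre line; the grasp point (between the pads) lies 19 mm behind it; z points along the fingers, x is the direction in which the jaws open and shut, and the axes are right-handed (so a half turn about z gives the same grasp; the last joint's range is limited). The gripper opens to 94 mm and grips with 3 to 60 N. Pads are 16 mm wide; open, the fingers measure 119 mm over their backs; the gripper's body (75 mm by 177 mm) begins 78 mm behind the grasp point.
Start: joints at [1.195, 0.3, 1.521, -0, 1.321, -0.067], TCP at [0.167, 0.524, 0.205] pointing down, gripper open.
Joint ranges: [-3.03, 3.03], [-0.79, 2.21], [0.23, 2.52], [-1.04, 4.18], [0, 3.07], [-2.55, 2.55]. Speed limits (rad/s): [2.22, 2.22, 2.57, 3.14, 3.14, 3.14].

INTERFACE

Orientations are given as [roll, pitch, yaw] about the fixed x, y, z axes, in that order (R = Rz(yaw) Ry(pitch) Rx(roll)).
In Python, from station import ctrl gives the robot as it stands.
- The arm moves only by the shell command python3 -m inch 'ROWS' [FORCE]. ROWS is JSON, one flat list of numbers, 7 for each row, row after row: the shift along the tool's x, y, z in cm, then the turn, a rotation vector about the tool's x, y, z in rad, then the opening, from 0 (shut) to 1 (fully open). In form: [tx, ty, tz, wx, wy, wz, claw, tx, ty, tz, wx, wy, wz, claw, ...]. A call has 1 to 20 rows; each row shifts and turns the commanded pose from where the row before left it, along the tool's axes as they then stand; what a row does not reach is not made up. A row lasts 1/8 s, in which the tool goes at most 62.5 mm and 10.7 degrees, less where a joint would pass 70% of its speed; a pose out of reach is approached as far as the arm can. A call is refused whole if a number of a shift passes 6.25 or a number of a turn 0.188, either way. A call with a gripper value outside its range is refused whole. The fingers move at their own pace and stop on an object; FORCE is the grip in N (left out, the last holds). Time passes only in rows, so rows that do not move let the fingers close. It gives the time, the measured TCP pose, the force and the opening at its end, in the units of the state.
- ctrl.get_obs(): the state, without advancing time (a new reading comes with each control period).
- ctrl.camera(name): name is "scene" or "side" or "wrist"; returns (picture, depth): 384x512x3 uint8, red, green, blue; 384x512 float32, m along the optical axis (not along the pixel's ray), 0 where there is no reading.
- ctrl.camera_params(name): a dict with "vertical_fov" (degrees; the focal length in pixels is half the picture's height over the tangent of half this angle, whatever the lens; pixels are square), "cx", "cy" (the principal point, pixels), "camera_from_world" (4x4, takes a point from world to camera coordinates); the wrist camera has in their place "mount" (4x4, takes a point from camera to tool coordinates, whose origin is the TCP and whose axes are the tool frame's). Camera axes: x right, y down, z forward; pixel columns grow to the right and rows downward; lengths in m; the calibration is good to about 2 mm. A picture is of the moment at which its call begins: read the wrist's pose just before it. camera_params takes no time and is no camera call.
- ctrl.hand_in(): hands the job in, once; it reports no verdict.
Trained networks look in the newest picture that a camera, given by its name, has taken for a name from the list of things; names that differ only in an ending like _2 or _b are one class to them, and where a whole thing is asked for, a point or a joint stands for the part that bears it (a point fixed in the world has none). Each returns a list of dicts, best first, with "score" (0 to 1); they miss things now and then, are a little off and sometimes report something else, mostly with a low value. They report only what shows in the picture. A call takes as long as a camera call. They do not tell look-alikes from the thing itself.
- ctrl.spot_in(camera, label): "bbox" ([centre column, centre row, width, height] in pixels, round what is visible of it).
- ctrl.place_of(camera, label): "centre" ([column, row] in pixels: a listed point, or the origin of a listed thing).
The state is a dict: "time_s": time; "qpos": joint angles; "joint_vel": joint speeds; "tau": joint torques, N m; "ee_pos": TCP position; "eef_rot": TCP orientation; "force": force on the tool from outside, world axes, zero at the start; "moment": the same for the moment, N m; "grip_width": finger opening in m.
Only numpy, scipy, OpenCV 4.12 (cv2) and the standard library are available. Lean on these libraries where they do the work, as an engineer would, in place of code of your own. Each camera call takes 0.05 s, during which the arm holds its last target. There are 200 camera calls.

## Working session

There is one attempt and no reset: what is moved stays moved. The work goes in short steps, Python scripts to look and compute and a shell command to move; the robot and the scene stay as the last step left them, time stands still between calls to the robot, and variables do not carry over. Pictures are saved under pics/ and viewed, about 12 in all and at most 16, crops included, and the job is handed in when it is done.

```bash
mkdir -p pics; ls
python3 - <<'E'
from station import ctrl
import cv2,numpy as np
np.set_printoptions(precision=3,suppress=True)
o=ctrl.get_obs();print({k:np.round(v,3) for k,v in o.items()})
ims=[]
for c in ("scene","side"):
    im,d=ctrl.camera(c); np.savez(f'{c}.npz',im=im,d=d)
    ims.append(im); p=ctrl.camera_params(c);print(c,p)
    for l in ["board_red","board_green","board_blue","board_yellow","slot_red","slot_green","slot_blue","slot_yellow"]:
        print(l,[(np.round(r['centre']),round(r['score'],2)) for r in ctrl.place_of(c,l)[:3]])
print(ctrl.camera_params("wrist"))
for c,i in zip("ab",ims): cv2.imwrite(f'pics/{c}.png',cv2.resize(i[:,:,::-1],(768,576)))
E
```

```text
pics
{'time_s': np.float64(0.0), 'qpos': array([ 1.195,  0.3  ,  1.522, -0.   ,  1.321, -0.067]), 'joint_vel': array([-0.001, -0.001,  0.001, -0.   ,  0.001, -0.001]), 'tau': array([  0.   , -53.181, -35.275,   0.071,   0.024,  -0.   ]), 'ee_pos': array([0.167, 0.524, 0.205]), 'eef_rot': array([-3.142,  0.001,  1.262]), 'force': array([0.248, 0.418, 0.036]), 'moment': array([-0.018,  0.024, -0.042]), 'grip_width': np.float64(0.094)}
scene {'vertical_fov': 54.60530614869538, 'cx': 253.62257652627727, 'cy': 196.31728397218902, 'camera_from_world': array([[-0.879,  0.477, -0.012,  0.416],
       [ 0.303,  0.539, -0.786, -0.094],
       [-0.368, -0.694, -0.618,  1.396],
       [ 0.   ,  0.   ,  0.   ,  1.   ]])}
board_red [(array([270., 173.]), 0.71), (array([246., 247.]), 0.68), (array([328., 230.]), 0.66)]
board_green []
board_blue [(array([267., 274.]), 0.62)]
board_yellow [(array([255., 263.]), 0.61)]
slot_red [(array([196., 200.]), 0.65)]
slot_green [(array([199., 192.]), 0.84), (array([346., 326.]), 0.38)]
slot_blue [(array([195., 171.]), 0.64), (array([249., 246.]), 0.61), (array(
[... 292 characters left out ...]
 1.544],
       [ 0.   ,  0.   ,  0.   ,  1.   ]])}
board_red [(array([210., 223.]), 0.95), (array([268., 265.]), 0.85)]
board_green [(array([222., 214.]), 0.76), (array([197., 233.]), 0.17)]
board_blue [(array([184., 245.]), 0.93)]
board_yellow [(array([200., 233.]), 0.57)]
slot_red [(array([239., 177.]), 0.96)]
slot_green [(array([254., 165.]), 0.84)]
slot_blue [(array([276., 151.]), 0.85)]
slot_yellow [(array([268., 158.]), 0.67)]
{'vertical_fov': 60.51774681215639, 'cx': 255.05458335277072, 'cy': 186.87839709624782, 'mount': array([[ 1.   , -0.001, -0.001,  0.001],
       [ 0.001,  0.974,  0.227, -0.064],
       [ 0.   , -0.227,  0.974, -0.179],
       [ 0.   ,  0.   ,  0.   ,  1.   ]])}
```

View pics/a.png

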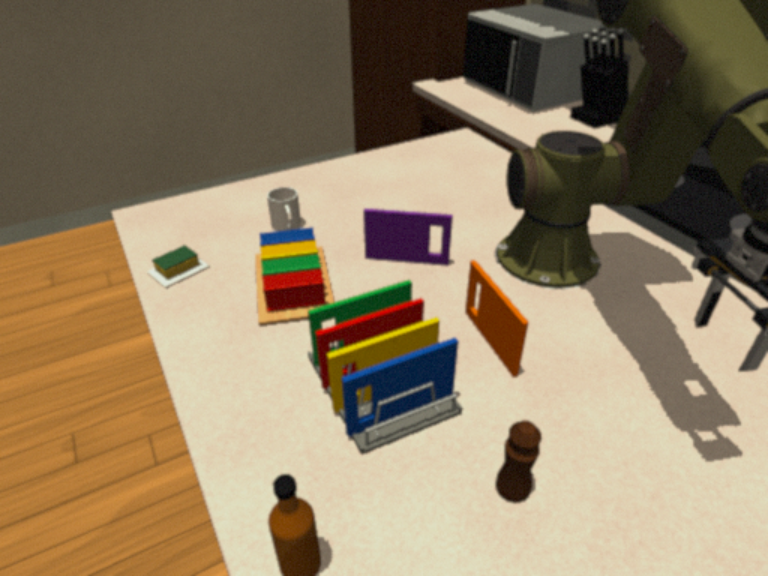

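View pics/b.png

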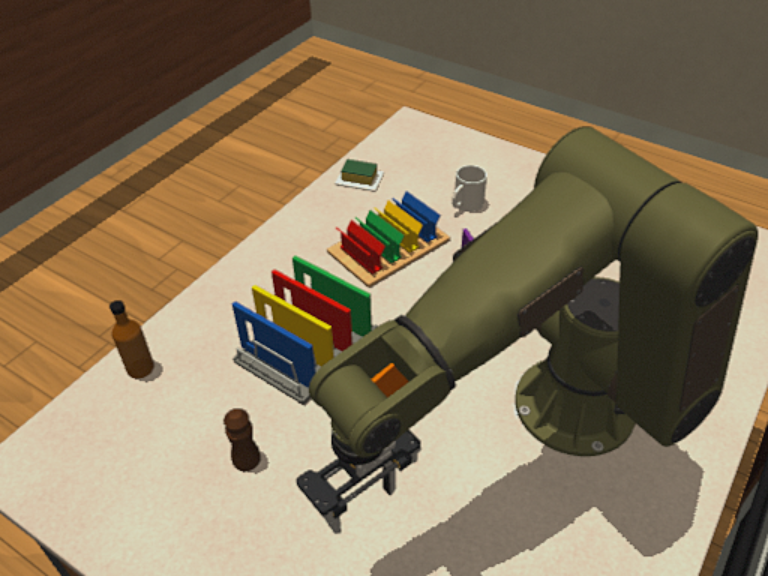

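The rack holds green (360,320), red (370,342), yellow (385,365) and blue (400,388) in the 768‑px scene picture. The stand at (290,270) has red nearest, then green, yellow, blue. The look-alikes, purple (407,235) and orange (495,318), stand free on the worktop. They are not in the rack and their colours are wrong, so I leave them alone.

```bash
cat > h.py <<'E'
import numpy as np,cv2
from station import ctrl
np.set_printoptions(precision=4,suppress=True)
H={'red':[(0,5),(174,180)],'green':[(55,85)],'blue':[(100,120)],'yellow':[(21,32)],'orange':[(7,15)],'purple':[(128,150)]}
def cloud(c,im,d,o=None):
    p=ctrl.camera_params(c);f=192/np.tan(np.radians(p['vertical_fov']/2))
    v,u=np.mgrid[:384,:512]
    P=np.stack([(u-p['cx'])/f*d,(v-p['cy'])/f*d,d,np.ones_like(d)],-1).reshape(-1,4)
    if 'mount' in p:
        from scipy.spatial.transform import Rotation as R
        T=np.eye(4);T[:3,:3]=R.from_euler('xyz',o['eef_rot']).as_matrix();T[:3,3]=o['ee_pos']
        M=T@p['mount']
    else: M=np.linalg.inv(p['camera_from_world'])
    W=(P@M.T)[:,:3]; hsv=cv2.cvtColor(im,cv2.COLOR_RGB2HSV).reshape(-1,3)
    return W,hsv,d.ravel()>0
def mask(hsv,col):
    h=hsv[:,0];m=np.zeros(len(h),bool)
    for a,b in H[col]: m|=(h>=a)&(h<=b)
    return m&(hsv[:,1]>150)&(hsv[:,2]>50)
def rect(P):
    (c,s,a)=cv2.minAreaRect(P[:,:2].astype(np.float32)); 
    if s[0]<s[1]: a+=90; s=s[::-1]
    a=(a+90)%180-90
    return np.round([c[0],c[1],s[0],s[1],a],4)
E
python3 - <<'E'
from h import *
for c in ("scene","side"):
    z=np.load(c+'.npz');W,h,ok=cloud(c,z['im'],z['d'])
    for col in H:
        P=W[mask(h,col)&ok]
        if len(P)<20: continue
        from scipy.cluster.hierarchy import fcluster,linkage
        L=fcluster(linkage(P,'single'),0.025,'distance')
        for k in np.unique(L):
            Q=P[L==k]
            if len(Q)<60 or Q[:,2].max()>.25: continue
            z99=np.percentile(Q[:,2],98)
            T=Q[Q[:,2]>z99-.012]
            print(c,col,len(Q),'ztop',z99.round(3),'rect all',rect(Q),'top',rect(T), T.mean(0))
E
```

```text
scene red 857 ztop 0.084 rect all [  0.623   -0.1175   0.1243   0.0534 -17.0609] top [  0.623   -0.1175   0.1219   0.0534 -17.0609] [ 0.6227 -0.1228  0.0784]
scene red 1045 ztop 0.153 rect all [ 0.5697  0.1453  0.2076  0.0152 -2.162 ] top [ 0.5693  0.1447  0.207   0.0148 -2.648 ] [0.5734 0.1467 0.1487]
scene green 263 ztop 0.084 rect all [  0.5998  -0.1918   0.1226   0.0215 -16.9919] top [  0.5996  -0.1944   0.1213   0.0171 -15.4142] [ 0.6007 -0.1936  0.0777]
scene green 792 ztop 0.153 rect all [ 0.561   0.0878  0.205   0.0143 -3.8319] top [ 0.5606  0.0879  0.2042  0.0143 -3.8319] [0.5659 0.0879 0.1481]
scene blue 2219 ztop 0.153 rect all [ 0.5772  0.2649  0.206   0.0152 -2.9642] top [ 0.577   0.2644  0.2058  0.0144 -3.2811] [0.5833 0.2662 0.1488]
scene blue 193 ztop 0.083 rect all [  0.5652  -0.3059   0.1216   0.023  -20.479 ] top [  0.5662  -0.3063   0.1194   0.023  -20.479 ] [ 0.5641 -0.3069  0.0764]
scene yellow 1317 ztop 0.153 rect all [ 0.5746  0.2043  0.2081  0.016  -2.1683] top [ 0.5744  0.2039  0.2077  0.0157 -2.4881] [0.5785 0.206  0.149 ]
scene yellow 136 ztop 0.037 rect a
[... 4035 characters left out ...]
 0.1319 -12.5961] top [ 2.0589  0.1158  0.1903  0.1043 -5.5844] [ 2.0288  0.1052 -0.7468]
side orange 90 ztop -0.738 rect all [ 1.6958  0.0578  0.2483  0.1448 -9.3645] top [ 1.6968  0.0867  0.1868  0.1486 25.8151] [ 1.6942  0.0628 -0.7447]
side orange 153 ztop -0.739 rect all [ 1.7294  0.2363  0.2697  0.2516 55.0629] top [ 1.7321  0.2332  0.2735  0.241  53.2979] [ 1.7396  0.243  -0.7453]
side orange 64 ztop -0.741 rect all [ 1.6513  0.402   0.1708  0.1395 80.5633] top [ 1.6561  0.3873  0.1558  0.1514 55.6556] [ 1.657   0.3976 -0.7476]
side orange 64 ztop -0.736 rect all [  1.6653  -0.1637   0.2177   0.1319 -27.3068] top [  1.646   -0.1508   0.158    0.1206 -30.4165] [ 1.6432 -0.1456 -0.7427]
```

```bash
python3 -m inch '[0,0,-5,0,0,0,0.45, 0,0,-5,0,0,0,0.45, -2.15,4.78,0,0,0,0,0.45, -2.15,4.78,0,0,0,0,0.45, -2.15,4.78,0,0,0,0,0.45, -2.15,4.78,0,0,0,0,0.45, -2.15,4.78,0,0,0,0,0.45, -2.15,4.78,0,0,0,0,0.45, -2.15,4.78,0,0,0,0,0.45, -2.15,4.78,0,0,0,0,0.45, -2.15,4.78,0,0,0,0,0.45, -2.15,4.78,0,0,0,0,0.45, 0,0,0,0,0,-0.129,0.45, 0,0,0,0,0,-0.129,0.45, 0,0,0,0,0,0,0.45, 0,0,0,0,0,0,0.45]'
cat >> h.py <<'E'
def wrist(cols,name,zlo,zhi):
    o=ctrl.get_obs(); im,d=ctrl.camera('wrist'); cv2.imwrite(f'pics/{name}.png',im[:,:,::-1])
    np.savez(name+'.npz',im=im,d=d)
    W,h,ok=cloud('wrist',im,d,o); print(o['time_s'],o['ee_pos'],o['eef_rot'],o['grip_width'],o['force'])
    for col in cols:
        P=W[mask(h,col)&ok&(W[:,2]>zlo)&(W[:,2]<zhi)]
        if len(P)>20:
            g=np.histogram2d(P[:,0],P[:,1],bins=[np.arange(0,1,.004),np.arange(-.7,.7,.004)])
            print(col,len(P),rect(P),'ztop',np.percentile(P[:,2],98).round(4),'med',np.median(P,0))
    return W,h,ok
E
python3 -c "
from h import *
wrist(['green','red','yellow','blue'],'w1',.145,.165)"
```

```text
time_s: 2.9
ee_pos: [0.5571, 0.174, 0.3055]
eef_rot: [3.142, 0.0, 1.517]
force: [0.1, -0.5, -0.5]
grip_width: 0.0423
2.9 [0.5571 0.174  0.3055] [3.1416 0.     1.5173] 0.04233823205045017 [ 0.0945 -0.5308 -0.4589]
green 2033 [ 0.5489  0.0848  0.188   0.0114 -2.6108] ztop 0.1531 med [0.5394 0.0859 0.1516]
red 2259 [ 0.5673  0.1433  0.2058  0.0122 -2.63  ] ztop 0.1531 med [0.5568 0.144  0.1516]
yellow 2065 [ 0.5714  0.2026  0.2038  0.0113 -2.6907] ztop 0.1531 med [0.5612 0.2027 0.1516]
blue 1890 [ 0.5626  0.2625  0.1817  0.0108 -2.5229] ztop 0.1531 med [0.5506 0.2622 0.1514]
```

View pics/w1.png

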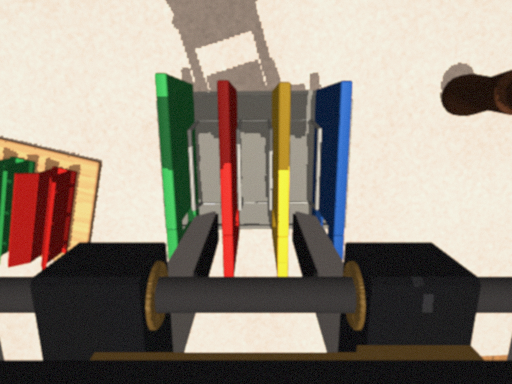

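The wrist view shows green, red, yellow and blue top edges at columns 170, 228, 283 and 340, all at yaw −2.6°. Next I look at the stand.

```bash
python3 -m inch '[-4.76,0,0,0,0,0,0.45, -4.76,0,0,0,0,0,0.45, -4.76,0,0,0,0,0,0.45, -4.76,0,0,0,0,0,0.45, -4.76,0,0,0,0,0,0.45, -4.76,0,0,0,0,0,0.45, -4.76,0,0,0,0,0,0.45, -4.76,0,0,0,0,0,0.45, 0,0,0,0,0,0.125,0.45, 0,0,0,0,0,0.125,0.45, 0,0,0,0,0,0,0.45, 0,0,0,0,0,0,0.45]'
python3 - <<'E'
from h import *
W,h,ok=wrist(['green','red','yellow','blue'],'w2',.074,.09)
# lips: fit in stand frame, profile along normal
a=np.radians(-17.3)
n=np.array([-np.sin(a),np.cos(a)]);l=np.array([np.cos(a),np.sin(a)])
for col in ['red','green','yellow','blue']:
    P=W[mask(h,col)&ok&(W[:,2]>.079)&(W[:,2]<.09)];s=P[:,:2]@n;t=P[:,:2]@l
    print(col,'n edges',np.percentile(s,[0.5,99.5]),'l',np.percentile(t,[.5,99.5]))
    # lip yaw: fit each cluster
    m=(s.min()+s.max())/2
    for q in (s<m-.015,s>m+.015):
        if q.sum()>30: print('   lip',rect(P[q]),'s med',np.median(s[q]))
E
```

```text
time_s: 4.45
ee_pos: [0.5379, -0.2063, 0.3055]
eef_rot: [3.141, 0.0, 1.272]
force: [0.2, 0.4, 0.3]
grip_width: 0.0423
4.45 [ 0.5379 -0.2063  0.3055] [3.1415 0.     1.2724] 0.04234656562956369 [0.2071 0.4373 0.2626]
green 1392 [  0.5578  -0.0663   0.3022   0.2015 -89.5944] ztop 0.0889 med [ 0.5826 -0.1584  0.0809]
red 1230 [  0.6155  -0.1181   0.1157   0.0492 -16.9451] ztop 0.0847 med [ 0.6089 -0.1093  0.0806]
yellow 1544 [  0.5872  -0.2345   0.1291   0.0503 -17.6908] ztop 0.0846 med [ 0.5833 -0.2357  0.0811]
blue 977 [  0.5695  -0.2914   0.1283   0.048  -16.6428] ztop 0.0847 med [ 0.548  -0.2977  0.0804]
red n edges [0.0457 0.0948] l [0.5659 0.6772]
   lip [  0.599   -0.1349   0.0938   0.0074 -16.9451] s med 0.048485103338046016
   lip [  0.6218  -0.0977   0.1118   0.0068 -16.5144] s med 0.09166769071658265
green n edges [-0.0132  0.2645] l [0.4136 0.6909]
   lip [  0.6041  -0.177    0.1261   0.0479 -17.3642] s med -0.008666304854224056
   lip [ 0.5568  0.0789  0.1999  0.0048 -2.436 ] s med 0.23687079067257683
yellow n edges [-0.0741 -0.024 ] l [0.5666 0.6935]
   lip [  0.5808  -0.2545   0.1285   0.008  -17.2538] s med -0.07042188782111125
   lip [  0.5938  -0.2138   0.129    0.0075 -16.9953] s med -0.02739599851453802
blue n edges [-0.133  -0.0854] l [0.5674 0.693 ]
   lip [  0.5527  -0.3076   0.1026   0.0074 -16.6428] s med -0.12983608872069774
   lip [  0.5755  -0.2715   0.1281   0.0057 -17.3276] s med -0.08738591758866457
```

View pics/w2.png

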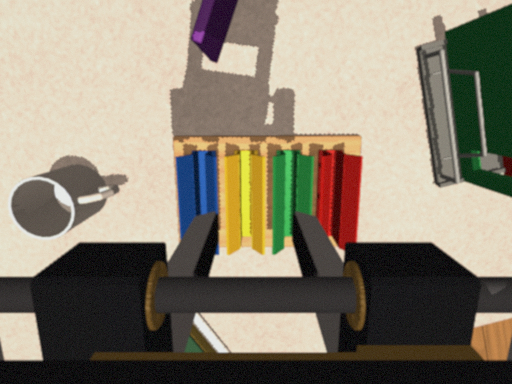

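The stand view shows the channels, from right to left: red (345,195), green (293,200), yellow (245,200), blue (197,190). Mug at (45,205). Channel centres are computed. I start with red.

```bash
python3 -m inch '[4.9,-1.09,0,0,0,0,0.45, 4.9,-1.09,0,0,0,0,0.45, 4.9,-1.09,0,0,0,0,0.45, 4.9,-1.09,0,0,0,0,0.45, 4.9,-1.09,0,0,0,0,0.45, 4.9,-1.09,0,0,0,0,0.45, 4.9,-1.09,0,0,0,0,0.45, 0,0,0,0,0,-0.126,0.45, 0,0,0,0,0,-0.126,0.45, 0,0,0,0,0,0,0.45, 0,0,3.77,0,0,0,0.45, 0,0,3.77,0,0,0,0.45, 0,0,3.77,0,0,0,0.45, 0,0,3.77,0,0,0,0.45, 0,0,3.77,0,0,0,0.45, 0,0,0,0,0,0,0.45, 0,0,0,0,0,0,0.45]' 45
python3 - <<'E'
from h import *
o=ctrl.get_obs();im,d=ctrl.camera('wrist');cv2.imwrite('pics/w3.png',im[:,:,::-1])
E
```

```text
time_s: 6.62
ee_pos: [0.5673, 0.1439, 0.1187]
eef_rot: [3.14, -0.0, 1.521]
force: [0.3, 0.0, 0.5]
grip_width: 0.0424
```

View pics/w3.png

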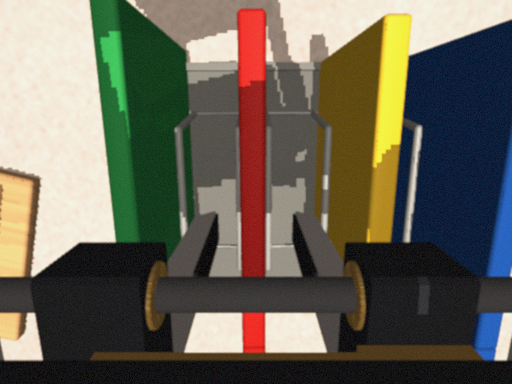

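The red board at column 252 is centred between the fingers (198–312). Close and lift.

```bash
python3 -m inch '[0,0,0,0,0,0,0, 0,0,0,0,0,0,0, 0,0,0,0,0,0,0, 0,0,0,0,0,0,0, 0,0,-2,0,0,0,0, 0,0,-4,0,0,0,0, 0,0,-4,0,0,0,0, 0,0,-4,0,0,0,0, 0,0,-4.8,0,0,0,0, 0,0,0,0,0,0,0, 0,0,0,0,0,0,0]' 45
```

```text
time_s: 8.05
ee_pos: [0.5663, 0.1437, 0.3034]
eef_rot: [-3.139, 0.001, 1.522]
force: [0.1, -0.5, -2.9]
grip_width: 0.012
```

```bash
python3 -m inch '[-2,0.6,0,0,0,0,0, -3.7,1,0,0,0,0,0, -3.7,1,0,0,0,0,0, -3.7,1,0,0,0,0,0, -3.7,1,0,0,0,0,0, -3.7,1,0,0,0,0,0, -3.7,1,0,0,0,0,0, -1.88,0.3,0,0,0,0,0, 0,0,0,0,0,0.06,0, 0,0,0,0,0,0.065,0, 0,0,0,0,0,0.065,0, 0,0,0,0,0,0.06,0, 0,0,0,0,0,0,0, 0,0,0,0,0,0,0, 0,0,0,0,0,0,0]'
python3 - <<'E'
from h import *
o=ctrl.get_obs()
W,h,ok=wrist(['red'],'w4',.15,.36)
c,s=np.cos(o['eef_rot'][2]),np.sin(o['eef_rot'][2]);d=np.array([.6225,-.1201])-o['ee_pos'][:2]
print('tool dx,dy cm',100*(d@[c,s]),100*(d@[s,-c]))
E
```

```text
time_s: 9.93
ee_pos: [0.6228, -0.1201, 0.3048]
eef_rot: [-3.141, 0.0, 1.273]
force: [0.0, 0.5, -3.4]
grip_width: 0.012
9.925 [ 0.6228 -0.1201  0.3048] [-3.1414  0.      1.2728] 0.011954338769956687 [ 0.0139  0.5213 -3.4138]
red 7893 [  0.6014  -0.111    0.161    0.0171 -17.9134] ztop 0.3407 med [ 0.5802 -0.1063  0.3394]
tool dx,dy cm -0.00884193532955629 -0.02478827953796113
```

View pics/w4.png

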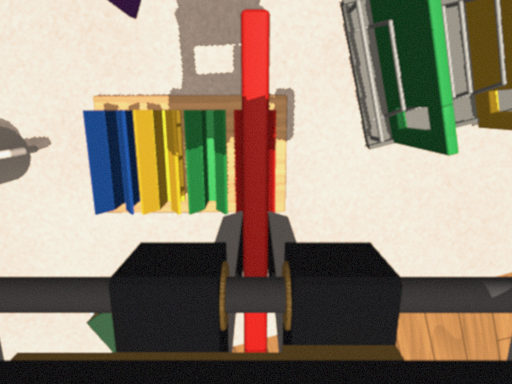

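Red hangs over the red channel (column 255), aligned. Lowering, gently in the narrow part.

```bash
python3 -m inch '[0,0,3,0,0,0,0, 0,0,4,0,0,0,0, 0,0,3.5,0,0,0,0, 0,0,1.5,0,0,0,0, 0,0,0,0,0,0,0, 0,0,0.8,0,0,0,0, 0,0,0.8,0,0,0,0, 0,0,0.8,0,0,0,0, 0,0,0,0,0,0,0]'; python3 -m inch '[0,0,0.8,0,0,0,0, 0,0,0.8,0,0,0,0, 0,0,0.8,0,0,0,0, 0,0,0.8,0,0,0,0, 0,0,0.2,0,0,0,0, 0,0,0,0,0,0,0]'
```

```text
time_s: 11.1
ee_pos: [0.6225, -0.12, 0.1602]
eef_rot: [-3.14, 0.0, 1.272]
force: [0.5, -0.5, -3.2]
grip_width: 0.0122
time_s: 11.85
ee_pos: [0.6228, -0.1201, 0.1269]
eef_rot: [-3.142, 0.0, 1.272]
force: [0.7, -0.1, -3.8]
grip_width: 0.0116
```

```bash
python3 -m inch '[0,0,0.3,0,0,0,0, 0,0,0,0,0,0,0]'; python3 -m inch '[0,0,0.2,0,0,0,0, 0,0,0.1,0,0,0,0, 0,0,0,0,0,0,0]'
```

```text
time_s: 12.1
ee_pos: [0.6234, -0.1203, 0.1251]
eef_rot: [3.139, -0.0, 1.272]
force: [0.7, -0.5, 5.7]
grip_width: 0.0119
time_s: 12.48
ee_pos: [0.6236, -0.1203, 0.1251]
eef_rot: [3.138, -0.0, 1.272]
force: [-12.0, 1.9, 28.7]
grip_width: 0.0118
```

```bash
python3 -m inch '[0,0,-0.3,0,0,0,0, 0,0,0,0,0,0,0.45, 0,0,0,0,0,0,0.45, 0,0,-2,0,0,0,0.45, 0,0,-4,0,0,0,0.45, 0,0,-4,0,0,0,0.45, 0,0,-4,0,0,0,0.45, 0,0,-4,0,0,0,0.45, 4.39,-3.15,0,0,0,0,0.45, 4.39,-3.15,0,0,0,0,0.45, 4.39,-3.15,0,0,0,0,0.45, 4.39,-3.15,0,0,0,0,0.45, 0,0,0,0,0,-0.125,0.45, 0,0,0,0,0,-0.125,0.45, 0,0,0,0,0,0,0.45, 0,0,0,0,0,0,0.45]'
python3 - <<'E'
from h import *
wrist(['green','red','yellow','blue'],'w5',.147,.165)
im,d=ctrl.camera('scene');W,h,ok=cloud('scene',im,d)
P=W[mask(h,'red')&ok];P=P[(P[:,1]<-.03)&(P[:,2]>.0)&(P[:,2]<.2)];t=P[P[:,2]>.14]
print('red placed top',rect(t),np.percentile(P[:,2],99))
E
```

```text
time_s: 14.48
ee_pos: [0.5541, 0.0847, 0.3038]
eef_rot: [-3.141, 0.0, 1.519]
force: [-0.1, -0.3, -0.2]
grip_width: 0.042
14.475 [0.5541 0.0847 0.3038] [-3.1414  0.      1.519 ] 0.042005139698749444 [-0.149  -0.2597 -0.2287]
green 1534 [ 0.5575  0.083   0.2054  0.0105 -2.4044] ztop 0.1532 med [0.5625 0.0828 0.1517]
red 1642 [  0.577   -0.1046   0.112    0.0129 -17.2117] ztop 0.1611 med [ 0.571  -0.1008  0.1593]
yellow 2014 [ 0.5517  0.2039  0.1664  0.0128 -2.5675] ztop 0.153 med [0.5448 0.2031 0.1514]
blue 1852 [ 0.5548  0.2628  0.1663  0.0114 -2.4248] ztop 0.153 med [0.5465 0.2618 0.1514]
red placed top [  0.6256  -0.117    0.2034   0.0171 -17.699 ] 0.16011188904968382
```

Red is seated: its top is at 0.160, as it should be. Now green, which is 2 mm off centre at most.

```bash
python3 -m inch '[-0.15,0.2,3.7,0,0,0,0.45, 0,0,3.7,0,0,0,0.45, 0,0,3.7,0,0,0,0.45, 0,0,3.7,0,0,0,0.45, 0,0,3.7,0,0,0,0.45, 0,0,0,0,0,0,0.45, 0,0,0,0,0,0,0, 0,0,0,0,0,0,0, 0,0,0,0,0,0,0, 0,0,0,0,0,0,0, 0,0,-2,0,0,0,0, 0,0,-4,0,0,0,0, 0,0,-4,0,0,0,0, 0,0,-4,0,0,0,0, 0,0,-4.6,0,0,0,0, 0,0,0,0,0,0,0, 0,0,0,0,0,0,0]'
python3 - <<'E'
from h import *
o=ctrl.get_obs()
c,s=np.cos(o['eef_rot'][2]),np.sin(o['eef_rot'][2]);d=np.array([.6047,-.1772])-o['ee_pos'][:2]
print('tool dx,dy cm',100*(d@[c,s]),100*(d@[s,-c]),'dyaw',1.272-o['eef_rot'][2])
E
```

```text
time_s: 16.7
ee_pos: [0.5556, 0.0832, 0.3033]
eef_rot: [-3.139, 0.0, 1.522]
force: [0.1, -0.3, -4.0]
grip_width: 0.0119
tool dx,dy cm -25.76894203200017 6.176892375246017 dyaw -0.2499743548541178
```

```bash
python3 -m inch '[-2,0.5,0,0,0,0,0, -3.6,0.86,0,0,0,0,0, -3.6,0.86,0,0,0,0,0, -3.6,0.86,0,0,0,0,0, -3.6,0.86,0,0,0,0,0, -3.6,0.86,0,0,0,0,0, -3.6,0.86,0,0,0,0,0, -2.17,0.52,0,0,0,0,0, 0,0,0,0,0,0.06,0, 0,0,0,0,0,0.065,0, 0,0,0,0,0,0.065,0, 0,0,0,0,0,0.06,0, 0,0,0,0,0,0,0, 0,0,0,0,0,0,0, 0,0,0,0,0,0,0]'
python3 - <<'E'
from h import *
wrist(['green'],'w6',.32,.36)
E
```

```text
time_s: 18.58
ee_pos: [0.6051, -0.1772, 0.3048]
eef_rot: [-3.141, -0.0, 1.273]
force: [-0.1, 0.7, -3.9]
grip_width: 0.012
18.575 [ 0.6051 -0.1772  0.3048] [-3.1414 -0.      1.2728] 0.011953225335134777 [-0.057   0.7054 -3.8657]
green 7144 [  0.5846  -0.1701   0.161    0.0119 -17.0215] ztop 0.3382 med [ 0.5656 -0.1643  0.3368]
```

```bash
python3 -m inch '[0,0,3,0,0,0,0, 0,0,4,0,0,0,0, 0,0,3.5,0,0,0,0, 0,0,1.5,0,0,0,0, 0,0,0,0,0,0,0, 0,0,0.8,0,0,0,0, 0,0,0.8,0,0,0,0, 0,0,0.8,0,0,0,0, 0,0,0.8,0,0,0,0, 0,0,0.8,0,0,0,0, 0,0,0.8,0,0,0,0, 0,0,0.3,0,0,0,0, 0,0,0.3,0,0,0,0, 0,0,0.3,0,0,0,0, 0,0,0,0,0,0,0]'; python3 -m inch '[0,0,0.3,0,0,0,0, 0,0,0,0,0,0,0]'
```

```text
time_s: 20.5
ee_pos: [0.6052, -0.1772, 0.128]
eef_rot: [3.141, 0.0, 1.272]
force: [-0.9, -0.1, -4.3]
grip_width: 0.0117
time_s: 20.75
ee_pos: [0.6055, -0.1773, 0.1278]
eef_rot: [3.139, 0.0, 1.272]
force: [-10.4, 3.3, 18.2]
grip_width: 0.0115
```

```bash
python3 -m inch '[0,0,-0.2,0,0,0,0, 0,0,0,0,0,0,0.45, 0,0,0,0,0,0,0.45, 0,0,-1.8,0,0,0,0.45, 0,0,-4,0,0,0,0.45, 0,0,-4,0,0,0,0.45, 0,0,-4,0,0,0,0.45, 0,0,-4,0,0,0,0.45, 5.03,-2.07,0,0,0,0,0.45, 5.03,-2.07,0,0,0,0,0.45, 5.03,-2.07,0,0,0,0,0.45, 5.03,-2.07,0,0,0,0,0.45, 5.03,-2.07,0,0,0,0,0.45, 5.03,-2.07,0,0,0,0,0.45, 5.03,-2.07,0,0,0,0,0.45, 0,0,0,0,0,-0.125,0.45, 0,0,0,0,0,-0.125,0.45, 0,0,0,0,0,0,0.45, 0,0,0,0,0,0,0.45]'
python3 - <<'E'
from h import *
wrist(['yellow','blue'],'w7',.147,.165)
E
```

```text
time_s: 23.12
ee_pos: [0.5704, 0.2018, 0.3056]
eef_rot: [3.141, -0.0, 1.519]
force: [-0.2, -0.2, 0.5]
grip_width: 0.0421
23.125 [0.5704 0.2018 0.3056] [ 3.141  -0.0002  1.5191] 0.04205184461883094 [-0.1758 -0.1794  0.4539]
yellow 2115 [ 0.5724  0.2025  0.2063  0.011  -2.7792] ztop 0.1532 med [0.5628 0.2031 0.1516]
blue 1587 [ 0.5455  0.2637  0.148   0.0113 -2.4016] ztop 0.1532 med [0.5394 0.2635 0.1515]
```

```bash
python3 -m inch '[0.1,0.2,3.74,0,0,0,0.45, 0,0,3.74,0,0,0,0.45, 0,0,3.74,0,0,0,0.45, 0,0,3.74,0,0,0,0.45, 0,0,3.74,0,0,0,0.45, 0,0,0,0,0,0,0.45, 0,0,0,0,0,0,0, 0,0,0,0,0,0,0, 0,0,0,0,0,0,0, 0,0,0,0,0,0,0, 0,0,-2,0,0,0,0, 0,0,-4,0,0,0,0, 0,0,-4,0,0,0,0, 0,0,-4,0,0,0,0, 0,0,-4.7,0,0,0,0, 0,0,0,0,0,0,0, 0,0,0,0,0,0,0]'
python3 - <<'E'
from h import *
o=ctrl.get_obs()
c,s=np.cos(o['eef_rot'][2]),np.sin(o['eef_rot'][2]);d=np.array([.5869,-.2342])-o['ee_pos'][:2]
print('tool dx,dy cm',100*(d@[c,s]),100*(d@[s,-c]),'dyaw',1.272-o['eef_rot'][2])
im,d=ctrl.camera('scene');W,h,ok=cloud('scene',im,d)
for col in ('red','green'):
    P=W[mask(h,col)&ok];P=P[(P[:,1]<-.03)&(P[:,2]>.14)&(P[:,2]<.2)]
    print(col,'placed top',rect(P),np.percentile(P[:,2],99))
E
```

```text
time_s: 25.3
ee_pos: [0.572, 0.2028, 0.3034]
eef_rot: [-3.14, 0.001, 1.522]
force: [-0.6, -0.9, -2.8]
grip_width: 0.0115
tool dx,dy cm -43.576880101970936 3.614926963776441 dyaw -0.24999844160903084
red placed top [  0.6257  -0.117    0.2031   0.0178 -16.8933] 0.1614498002534106
green placed top [  0.6075  -0.1758   0.1986   0.0203 -16.9183] 0.1614165706764088
```

```bash
python3 -m inch '[-2,0.2,0,0,0,0,0, -4.4,0.36,0,0,0,0,0, -4.4,0.36,0,0,0,0,0, -4.4,0.36,0,0,0,0,0, -4.4,0.36,0,0,0,0,0, -4.4,0.36,0,0,0,0,0, -4.4,0.36,0,0,0,0,0, -4.4,0.36,0,0,0,0,0, -4.4,0.36,0,0,0,0,0, -4.4,0.36,0,0,0,0,0, -1.98,0.17,0,0,0,0,0, 0,0,0,0,0,0.06,0, 0,0,0,0,0,0.065,0, 0,0,0,0,0,0.065,0, 0,0,0,0,0,0.06,0, 0,0,0,0,0,0,0, 0,0,0,0,0,0,0, 0,0,0,0,0,0,0]'
python3 - <<'E'
from h import *
wrist(['yellow'],'w8',.32,.36)
E
```

```text
time_s: 27.6
ee_pos: [0.5871, -0.2341, 0.3048]
eef_rot: [-3.141, -0.0, 1.273]
force: [0.0, -0.2, -3.2]
grip_width: 0.0119
27.6 [ 0.5871 -0.2341  0.3048] [-3.1414 -0.      1.2728] 0.01191386395121408 [ 0.0269 -0.1833 -3.2053]
yellow 7832 [  0.5652  -0.2271   0.1624   0.013  -17.0815] ztop 0.3392 med [ 0.5447 -0.2203  0.3378]
```

```bash
python3 -m inch '[0,0,3,0,0,0,0, 0,0,4,0,0,0,0, 0,0,3.5,0,0,0,0, 0,0,1.5,0,0,0,0, 0,0,0,0,0,0,0, 0,0,0.8,0,0,0,0, 0,0,0.8,0,0,0,0, 0,0,0.8,0,0,0,0, 0,0,0.8,0,0,0,0, 0,0,0.8,0,0,0,0, 0,0,0.8,0,0,0,0, 0,0,0.3,0,0,0,0, 0,0,0.3,0,0,0,0, 0,0,0.3,0,0,0,0, 0,0,0.2,0,0,0,0, 0,0,0,0,0,0,0]'; python3 -m inch '[0,0,0.2,0,0,0,0, 0,0,0,0,0,0,0]'
```

```text
time_s: 29.65
ee_pos: [0.5873, -0.2343, 0.1268]
eef_rot: [3.141, 0.0, 1.272]
force: [-3.8, 0.7, 4.7]
grip_width: 0.0119
time_s: 29.9
ee_pos: [0.5875, -0.2343, 0.1268]
eef_rot: [3.139, 0.0, 1.272]
force: [-10.3, 3.5, 21.0]
grip_width: 0.012
```

```bash
python3 -m inch '[0,0,-0.2,0,0,0,0, 0,0,0,0,0,0,0.45, 0,0,0,0,0,0,0.45, 0,0,-1.8,0,0,0,0.45, 0,0,-4,0,0,0,0.45, 0,0,-4,0,0,0,0.45, 0,0,-4,0,0,0,0.45, 0,0,-4,0,0,0,0.45, 5.22,-1.79,0,0,0,0,0.45, 5.22,-1.79,0,0,0,0,0.45, 5.22,-1.79,0,0,0,0,0.45, 5.22,-1.79,0,0,0,0,0.45, 5.22,-1.79,0,0,0,0,0.45, 5.22,-1.79,0,0,0,0,0.45, 5.22,-1.79,0,0,0,0,0.45, 5.22,-1.79,0,0,0,0,0.45, 5.22,-1.79,0,0,0,0,0.45, 0,0,0,0,0,-0.125,0.45, 0,0,0,0,0,-0.125,0.45, 0,0,0,0,0,0,0.45]'
python3 - <<'E'
from h import *
wrist(['blue'],'w9',.147,.165)
E
```

```text
time_s: 32.4
ee_pos: [0.5714, 0.2623, 0.305]
eef_rot: [3.141, -0.0, 1.521]
force: [0.7, -0.7, -0.3]
grip_width: 0.0424
32.4 [0.5714 0.2623 0.305 ] [ 3.1407 -0.0004  1.5214] 0.042397985907091096 [ 0.6964 -0.6593 -0.2742]
blue 1896 [ 0.5746  0.2623  0.2064  0.0103 -2.6879] ztop 0.1533 med [0.5618 0.263  0.1517]
```

```bash
python3 -m inch '[0,0.3,3.74,0,0,0,0.45, 0,0,3.74,0,0,0,0.45, 0,0,3.74,0,0,0,0.45, 0,0,3.74,0,0,0,0.45, 0,0,3.74,0,0,0,0.45, 0,0,0,0,0,0,0.45, 0,0,0,0,0,0,0, 0,0,0,0,0,0,0, 0,0,0,0,0,0,0, 0,0,0,0,0,0,0, 0,0,-2,0,0,0,0, 0,0,-4,0,0,0,0, 0,0,-4,0,0,0,0, 0,0,-4,0,0,0,0, 0,0,-4.7,0,0,0,0, 0,0,0,0,0,0,0, 0,0,0,0,0,0,0]'
python3 - <<'E'
from h import *
o=ctrl.get_obs()
c,s=np.cos(o['eef_rot'][2]),np.sin(o['eef_rot'][2]);d=np.array([.5691,-.2915])-o['ee_pos'][:2]
print('tool dx,dy cm',100*(d@[c,s]),100*(d@[s,-c]),'dyaw',1.272-o['eef_rot'][2])
E
```

```text
time_s: 34.58
ee_pos: [0.5742, 0.262, 0.3024]
eef_rot: [-3.14, 0.001, 1.522]
force: [0.4, 0.4, -3.0]
grip_width: 0.0119
tool dx,dy cm -55.30459055606926 2.195023446059336 dyaw -0.24990248218097144
```

```bash
python3 -m inch '[-2.5,0.1,0,0,0,0,0, -5.1,0.2,0,0,0,0,0, -5.1,0.2,0,0,0,0,0, -5.1,0.2,0,0,0,0,0, -5.1,0.2,0,0,0,0,0, -5.1,0.2,0,0,0,0,0, -5.1,0.2,0,0,0,0,0, -5.1,0.2,0,0,0,0,0, -5.1,0.2,0,0,0,0,0, -5.1,0.2,0,0,0,0,0, -5.1,0.2,0,0,0,0,0, -1.8,0.1,0,0,0,0,0, 0,0,0,0,0,0.06,0, 0,0,0,0,0,0.065,0, 0,0,0,0,0,0.065,0, 0,0,0,0,0,0.06,0, 0,0,0,0,0,0,0, 0,0,0,0,0,0,0, 0,0,0,0,0,0,0]'
python3 - <<'E'
from h import *
wrist(['blue'],'w10',.32,.36)
E
```

```text
time_s: 36.95
ee_pos: [0.5694, -0.2913, 0.3038]
eef_rot: [-3.141, 0.0, 1.273]
force: [0.4, -0.1, -3.3]
grip_width: 0.0119
36.95 [ 0.5694 -0.2913  0.3038] [-3.1414  0.      1.2728] 0.011853867623159745 [ 0.3887 -0.1171 -3.333 ]
blue 7829 [  0.5474  -0.2838   0.1626   0.012  -17.2621] ztop 0.3391 med [ 0.5268 -0.2775  0.3377]
```

View pics/w10.png

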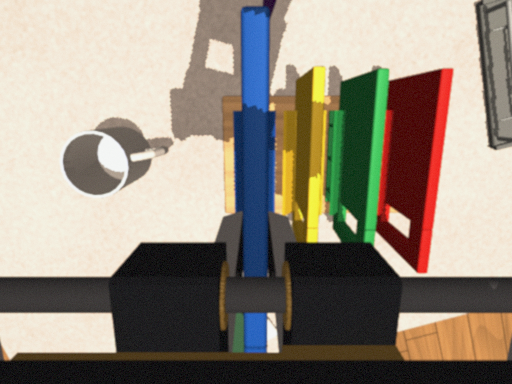

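Blue is over its channel (column 255). Yellow, green and red are seated, and the mug at (95,163) is clear. Lowering.

```bash
python3 -m inch '[0,0,3,0,0,0,0, 0,0,4,0,0,0,0, 0,0,3.5,0,0,0,0, 0,0,1.5,0,0,0,0, 0,0,0,0,0,0,0, 0,0,0.8,0,0,0,0, 0,0,0.8,0,0,0,0, 0,0,0.8,0,0,0,0, 0,0,0.8,0,0,0,0, 0,0,0.8,0,0,0,0, 0,0,0.8,0,0,0,0, 0,0,0.3,0,0,0,0, 0,0,0.3,0,0,0,0, 0,0,0.3,0,0,0,0, 0,0,0.2,0,0,0,0, 0,0,0,0,0,0,0]'; python3 -m inch '[0,0,0.2,0,0,0,0, 0,0,0,0,0,0,0]'
```

```text
time_s: 39.0
ee_pos: [0.5697, -0.2915, 0.1258]
eef_rot: [3.141, 0.0, 1.272]
force: [-2.9, 1.4, 5.2]
grip_width: 0.0118
time_s: 39.25
ee_pos: [0.5699, -0.2916, 0.1258]
eef_rot: [3.139, 0.001, 1.272]
force: [-9.6, 4.1, 19.8]
grip_width: 0.0115
```

Seated. I release, rise and move aside toward the rack to check all four.

```bash
python3 -m inch '[0,0,-0.2,0,0,0,0, 0,0,0,0,0,0,0.45, 0,0,0,0,0,0,0.45, 0,0,-1.8,0,0,0,0.45, 0,0,-4,0,0,0,0.45, 0,0,-4,0,0,0,0.45, 0,0,-4,0,0,0,0.45, 0,0,-4,0,0,0,0.45, 4,-1.8,0,0,0,0,0.45, 4,-1.8,0,0,0,0,0.45, 4,-1.8,0,0,0,0,0.45, 0,0,0,0,0,0,0.45, 0,0,0,0,0,0,0.45]'
python3 - <<'E'
from h import *
S={'red':(.6225,-.1201),'green':(.6047,-.1772),'yellow':(.5869,-.2342),'blue':(.5691,-.2915)}
W,h,ok=wrist([],'w11',.15,.17)
for cam in ('wrist','scene','side'):
    if cam!='wrist':
        im,d=ctrl.camera(cam);W,h,ok=cloud(cam,im,d);cv2.imwrite(f'pics/end_{cam}.png',im[:,:,::-1])
    for col in S:
        P=W[mask(h,col)&ok];P=P[(P[:,1]<-.03)&(P[:,2]>.145)&(P[:,2]<.18)&(P[:,0]<.8)]
        if len(P)>30: print(cam,col,rect(P),'ztop',np.percentile(P[:,2],98).round(4),'d mm',1000*(rect(P)[:2]-S[col]))
E
python3 - <<'E'
import cv2,numpy as np
cv2.imwrite('pics/end.png',np.hstack([cv2.resize(cv2.imread('pics/end_scene.png')[100:292,80:336],(400,300)),cv2.resize(cv2.imread('pics/end_side.png')[60:252,140:396],(400,300))]))
E
```

```text
time_s: 40.88
ee_pos: [0.5533, -0.1611, 0.3039]
eef_rot: [3.14, 0.0, 1.272]
force: [0.1, -0.8, 0.1]
grip_width: 0.0423
40.875 [ 0.5533 -0.1611  0.3039] [3.1405 0.0002 1.2721] 0.04228899736033492 [ 0.1175 -0.7658  0.0542]
wrist red [  0.6239  -0.1195   0.2086   0.0123 -17.1266] ztop 0.161 d mm [1.4 0.6]
wrist green [  0.6057  -0.1763   0.2073   0.0117 -17.0516] ztop 0.1612 d mm [1.  0.9]
wrist yellow [  0.5866  -0.2331   0.2081   0.0124 -17.3409] ztop 0.1613 d mm [-0.3  1.1]
wrist blue [  0.5306  -0.2777   0.1253   0.0119 -17.1108] ztop 0.1611 d mm [-38.5  13.8]
scene red [  0.6254  -0.1188   0.2025   0.0183 -16.5562] ztop 0.1616 d mm [2.9 1.3]
scene green [  0.6077  -0.1749   0.1991   0.0174 -16.4205] ztop 0.1613 d mm [3.  2.3]
scene yellow [  0.5877  -0.2323   0.2023   0.0205 -16.7686] ztop 0.1609 d mm [0.8 1.9]
scene blue [  0.5718  -0.2847   0.1968   0.0184 -16.6184] ztop 0.1611 d mm [2.7 6.8]
side red [  0.617   -0.1172   0.2115   0.0166 -17.2338] ztop 0.1627 d mm [-5.5  2.9]
side green [  0.6017  -0.1732   0.2126   0.0167 -17.8277] ztop 0.1632 d mm [-3.  4.]
side yellow [  0.5727  -0.2125   0.2409   0.1041 -42.1978] ztop 0.1634 d mm [-14.2  21.7]
side blue [  0.564   -0.2854   0.2111   0.0152 -16.3962] ztop 0.1629 d mm [-5.1  6.1]
```

View pics/end.png

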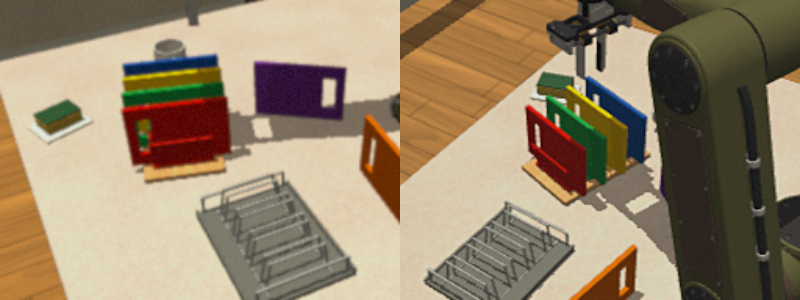

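The end picture shows all four boards upright in their own channels, the rack empty and the mug standing. All tops are at 0.161 m and yaw matches. Handing in.

```bash
python3 -c "
from station import ctrl
print(ctrl.hand_in())"
```

```text
the job is handed in; nothing more can be done
None
```

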